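# Clear the landing plate and hold the lug gate open

## Task

Take the scraper block and sweep all four steel chips off the feeder's landing plate into the chip pan beside it, without touching them with the fingers, then stand the block upright on the counter again and let go of it. Only then press the spring-return gate lever down past its first two clicks to the third with the fingers, so that the gate lets all three copper lug shells roll out onto the clean plate. Finish while still holding the lever down at the third click with the shells lying at rest on the plate, and leave the other loose things where they are.

Things in the scene. Friction and masses are not known exactly. Their poses are not given: they have to be found in the camera images.
- feeder: Gate feeder, one fixed fixture; origin at counter level under the landing plate, lengths below in mm in its axes. From the robot's side (-x): landing plate, then behind it (+x) a grey bin closed by a gate. Sunken chip pan against the plate's -y edge; gate lever on a 113 high bracket beyond its +y end. Bin: x 75..209, y -90..90, walls 90 high, floor sloping 10 degrees down to the plate.
- plate_mid (a point): Point on the steel landing plate's top, 30 mm above the feeder origin; axes as the feeder. The plate spans x -79..+75, y -90..+110 mm, with a lip along its -x edge (x -85..-79 mm, 12 mm above the plate); its y ends are open. At x = 80 mm the gate, 83 mm above the counter when shut.
- pan_mid (a point): Middle of the aluminium chip pan's floor, 8 mm above the counter, at feeder (0, -143) mm; axes as the feeder. Inside, the pan spans x -81..+75, y -53..+53 mm about this point. Its +y wall is the plate's edge (plate top 22 mm above the pan floor), the -y wall is equally high, the walls at the x ends are 34 mm high.
- pivot (a point): Hinge axis of the gate lever, at feeder (30, 160) mm, 100 mm above the counter; the axis runs along the feeder's y.
- press_bar (a point): Centre of the lever's press bar, a level steel round bar 18 mm in diameter, 56 mm long along the feeder's y, on the lever's -x end 110 mm from the pivot. At lever angle q it is at feeder x = 30 - 110 cos(0.3 - q), y = 160, z = 100 + 110 sin(0.3 - q) mm. It is free above, to be pressed down with closed fingertips.
- lever (a joint): Gate lever angle, rad: 0 at rest (bar up), grows as the bar is pressed down. Clicks at 0.2, 0.4, 0.6, stop at 0.63. Spring-returned: no click keeps it, let go it returns to 0. Push at the bar 4 N at first to 10 N, rippling by 2 N at the clicks. The gate rises 55 mm per rad: the 24 mm shells pass at the third click (33 mm), not at the second (22 mm).
- scraper: The scraper block: walnut, a foot 100 mm (x) x 30 mm (y) x 22 mm high with a thin steel shoe, and on top of it a grip rib 64 mm (x) x 22 mm (y) reaching from 22 to 68 mm height; about 0.18 kg. Origin at the centre of its underside; stands upright on the counter.
- chip0: A small bent offcut of dark steel (chip), 20 x 13 mm, 5 mm thick with one end bent up to 11 mm, about 12 g; origin at the centre of its underside. Starts on the landing plate.
- chip1: A small bent offcut of dark steel (chip), 20 x 13 mm, 5 mm thick with one end bent up to 11 mm, about 12 g; origin at the centre of its underside. Starts on the landing plate.
- chip2: A small bent offcut of dark steel (chip), 20 x 13 mm, 5 mm thick with one end bent up to 11 mm, about 12 g; origin at the centre of its underside. Starts on the landing plate.
- chip3: A small bent offcut of dark steel (chip), 20 x 13 mm, 5 mm thick with one end bent up to 11 mm, about 12 g; origin at the centre of its underside. Starts on the landing plate.
- shell0: A copper lug shell: a short round barrel 24 mm in diameter and 36 mm long with dark ends, about 50 g, lying on its side across the feeder; origin at its centre, own y along the barrel (barrel spins as it rolls). Starts in the -y lane of the bin, resting against the gate.
- shell1: A copper lug shell: a short round barrel 24 mm in diameter and 36 mm long with dark ends, about 50 g, lying on its side across the feeder; origin at its centre, own y along the barrel (barrel spins as it rolls). Starts in the middle lane of the bin, resting against the gate.
- shell2: A copper lug shell: a short round barrel 24 mm in diameter and 36 mm long with dark ends, about 50 g, lying on its side across the feeder; origin at its centre, own y along the barrel (barrel spins as it rolls). Starts in the +y lane of the bin, resting against the gate.
- claw: Black steel hoop claw, 48 x 20 x 22 mm, loose on the counter; leave alone. Origin under its centre.
- key: Walnut drum key handle, a T of a 75 mm wooden bar and a 55 mm steel stem, 18 mm high, loose; leave alone.
- washer: Grey rubber washer, 40 mm across, 6 mm thick, loose; leave alone.
- jar: Jar of small parts, 64 mm across, 85 mm high, loose; leave alone.
Mind the look-alikes: they are no part of the job. What is shaped like the scraper but yellow is not meant. What is shaped like the shell2 but blue is not meant.

How it is judged:
On the way, in this order (a step that is already met when the one before it is completed fails the run):
1. the scraper block is picked up (height (world z) of scraper above 0.025 m and contact force between the fingers and scraper above 1 N), for 0.2 s.
2. all four chips are in the chip pan, the scraper block still in the grip (z of each of chip0, chip1, chip2, chip3 in the frame of pan_mid below 0.016 m and y of chip0 in the frame of pan_mid between -0.054 and 0.053 m and x of chip0 in the frame of pan_mid between -0.083 and 0.078 m and y of chip1 in the frame of pan_mid between -0.054 and 0.053 m and x of chip1 in the frame of pan_mid between -0.083 and 0.078 m and y of chip2 in the frame of pan_mid between -0.054 and 0.053 m and x of chip2 in the frame of pan_mid between -0.083 and 0.078 m and y of chip3 in the frame of pan_mid between -0.054 and 0.053 m and x of chip3 in the frame of pan_mid between -0.083 and 0.078 m and contact force between the fingers and scraper above 1 N), for 0.2 s.
3. the scraper block stands on the counter, let go (height (world z) of scraper below 0.006 m and angle between scraper's own z axis and vertical below 0.15 rad and contact force between the fingers and scraper below 0.2 N), for 0.2 s.
4. the fingers press the lever to its third notch (value of joint lever above 0.56 rad and contact force between the fingers and lever above 2 N), for 0.3 s.
At the end, for the whole second after the job is handed in: Fingers hold the lever beyond 0.56 rad with over 2 N; all three lug shells at rest (under 50 mm/s) on the landing plate before the gate; all four chips inside the pan; scraper standing upright (within 0.15 rad) on the counter, not touched (all of step 3 and all of step 4 and z of each of chip0, chip1, chip2, chip3 in the frame of pan_mid below 0.016 m and y of chip0 in the frame of pan_mid between -0.054 and 0.053 m and x of chip0 in the frame of pan_mid between -0.083 and 0.078 m and y of chip1 in the frame of pan_mid between -0.054 and 0.053 m and x of chip1 in the frame of pan_mid between -0.083 and 0.078 m and y of chip2 in the frame of pan_mid between -0.054 and 0.053 m and x of chip2 in the frame of pan_mid between -0.083 and 0.078 m and y of chip3 in the frame of pan_mid between -0.054 and 0.053 m and x of chip3 in the frame of pan_mid between -0.083 and 0.078 m and x of shell0 in the frame of plate_mid between -0.08 and 0.06 m and y of shell0 in the frame of plate_mid between -0.09 and 0.11 m and z of shell0 in the frame of plate_mid between 0.005 and 0.03 m and linear speed of each of shell0, shell1, shell2 below 0.05 m/s and x of shell1 in the frame of plate_mid between -0.08 and 0.06 m and y of shell1 in the frame of plate_mid between -0.09 and 0.11 m and z of shell1 in the frame of plate_mid between 0.005 and 0.03 m and x of shell2 in the frame of plate_mid between -0.08 and 0.06 m and y of shell2 in the frame of plate_mid between -0.09 and 0.11 m and z of shell2 in the frame of plate_mid between 0.005 and 0.03 m); the arm keeps its last pose, push and grip.
It fails at once if the gate is lifted (lever beyond 0.3 rad) while a chip is not in the pan (value of joint lever above 0.3 rad and not (z of each of chip0, chip1, chip2, chip3 in the frame of pan_mid below 0.016 m and y of chip0 in the frame of pan_mid between -0.054 and 0.053 m and x of chip0 in the frame of pan_mid between -0.083 and 0.078 m and y of chip1 in the frame of pan_mid between -0.054 and 0.053 m and x of chip1 in the frame of pan_mid between -0.083 and 0.078 m and y of chip2 in the frame of pan_mid between -0.054 and 0.053 m and x of chip2 in the frame of pan_mid between -0.083 and 0.078 m and y of chip3 in the frame of pan_mid between -0.054 and 0.053 m and x of chip3 in the frame of pan_mid between -0.083 and 0.078 m)).
It fails at once if the fingers touch a chip (contact force between the fingers and chip0 above 0.5 N or contact force between the fingers and chip1 above 0.5 N or contact force between the fingers and chip2 above 0.5 N or contact force between the fingers and chip3 above 0.5 N).
It fails at once if another loose thing is moved more than 30 mm (distance of any of claw, key, washer, jar from where it was at the start of the episode above 0.03 m).
It also fails if it takes over 67 s, if anything falls off the work surface, if the arm or the gripper's body presses on something with over 40 N, if the wrist force passes 120 N, or if a joint passes its speed limit or range.

## Robot

A 6-joint arm with a two-finger parallel gripper is mounted at the origin on the work surface. World frame = base frame: x ahead of the robot, y to its left, z up, the work surface at z = 0. Lengths are in m, angles in rad, forces in N, time in s.
With the tool pointing down it reaches from about 0.35 to 0.975 m from the base axis. Payload 4.9 kg.
Tool frame: the origin (TCP) lies on the centre line of the jaws, within the pads' length; the fingertips stand ctrl.tcp_to_tips ahead of it and the grasp point (between the pads) lies 3 mm ahead of it (ctrl.tcp_to_tips is the distance from the TCP to the fingertips, in m); z points along the fingers, y is the direction in which the jaws open and shut (so a half turn about z gives the same grasp; the last joint's range is limited). The gripper opens to 85 mm and grips with 20 to 120 N. Pads are 22 mm wide; open, the fingers measure 114 mm over their backs; the gripper's body (76 mm by 85 mm) begins 54 mm behind the grasp point. The pads swing forward as they close: fully open they stand 13 mm farther back than shut.
Start: joints at [1.116, 0.053, 1.613, -0, 1.476, -0.119], TCP at [0.206, 0.59, 0.253] pointing down, gripper open.
Joint ranges: [-3.01, 3.01], [-1.01, 2.22], [0.06, 2.58], [-1.02, 4.17], [0.09, 2.62], [-3.14, 3.14]. Speed limits (rad/s): [2.57, 2.57, 3.14, 3.14, 3.14, 3.14].

## Interface

Orientations are given as a rotation vector (axis times angle).
In Python, from station import ctrl, vision gives the robot as it stands.
- The arm moves only by the tool jog_arm, never from a script. Its argument "deltas" is a list of rows, each a list of 7 numbers: the turn, a rotation vector about the tool's x, y, z in rad, then the shift along the tool's x, y, z in cm, then the opening, from 0 (shut) to 1 (fully open). A call has 1 to 12 rows; each row shifts and turns the commanded pose from where the row before left it, along the tool's axes as they then stand; what a row does not reach is not made up. A row lasts 1/12 s, in which the tool goes at most 41.7 mm and 7.16 degrees, less where a joint would pass 70% of its speed; a pose out of reach is approached as far as the arm can. A call with a gripper value outside its range is refused whole. The fingers move at their own pace and stop on an object; "grip_force" is the grip in N (left out, the last holds). Time passes only in rows, so rows that do not move let the fingers close. It gives the time, the measured TCP pose, the force and the opening at its end, in the units of the state.
- ctrl.get_obs(): the state, without advancing time (a new reading comes with each control period).
- vision.get_image(name): name is "scene" or "top" or "wrist"; returns (picture, depth): 400x640x3 uint8, red, green, blue; 400x640 float32, m along the optical axis (not along the pixel's ray), 0 where there is no reading.
- vision.calibration(name): a dict with "fx", "fy", "cx", "cy" (pixels), "rvec" (rotation vector, rad) and "tvec" (3), from world to camera coordinates, as OpenCV has them; the wrist camera has in their place "hand_eye" (4x4, takes a point from camera to tool coordinates, whose origin is the TCP and whose axes are the flange's). Camera axes: x right, y down, z forward; pixel columns grow to the right and rows downward; lengths in m; the calibration is good to about 2 mm. A picture is of the moment at which its call begins: read the wrist's pose just before it. calibration takes no time and is no camera call.
- ctrl.finish_job(): hands the job in, once; it reports no verdict.
The state is a dict: "t": time; "q": joint angles; "dq": joint speeds; "effort": joint torques, N m; "tool_pos": TCP position; "tool_rot": TCP orientation; "contact_force": force on the tool from outside, world axes, zero at the start; "wrist_torque": the same for the moment, N m; "opening": finger opening in m.
Only numpy, scipy, OpenCV 4.12 (cv2) and the standard library are available. Lean on these libraries where they do the work, as an engineer would, in place of code of your own. Each camera call takes 0.05 s, during which the arm holds its last target. There are 200 camera calls.

## Working session

There is one attempt and no reset: what is moved stays moved. The work goes in short steps, Python scripts to look and compute and a tool call to move; the robot and the scene stay as the last step left them, time stands still between calls to the robot, and variables do not carry over. Pictures are saved under pics/ and viewed, about 8 in all and at most 12, crops included, and the job is handed in when it is done.

Besides the shell and the picture viewer there is one more tool, called as name(argument=value, ...), one argument or row to a line, values as JSON. jog_arm: Moves the arm, as the interface text tells. Its arguments: {"type":"object","properties":{"deltas":{"type":"array"},"grip_force":{"type":"number"}},"required":["deltas"]}

```bash
mkdir -p pics
cat > h.py <<'E'
import numpy as np, cv2
from scipy.spatial.transform import Rotation as R
from station import ctrl, vision
def cam(n):
    c=vision.calibration(n); K=np.array([[c['fx'],0,c['cx']],[0,c['fy'],c['cy']],[0,0,1.]])
    if 'hand_eye' in c:
        o=ctrl.get_obs(); T=np.eye(4); T[:3,:3]=R.from_rotvec(o['tool_rot']).as_matrix(); T[:3,3]=o['tool_pos']
        return K,T@np.array(c['hand_eye'])
    T=np.eye(4);T[:3,:3]=R.from_rotvec(c['rvec']).as_matrix();T[:3,3]=c['tvec']
    return K,np.linalg.inv(T)
def ray(K,T,u,v,z):
    d=T[:3,:3]@np.linalg.inv(K)@[u,v,1.]; return T[:3,3]+d*(z-T[2,3])/d[2]
def proj(K,T,p):
    q=K@(np.linalg.inv(T)@np.append(p,1))[:3]; return q[:2]/q[2]
def cloud(K,T,d):
    v,u=np.mgrid[:d.shape[0],:d.shape[1]]
    P=np.stack([(u-K[0,2])/K[0,0]*d,(v-K[1,2])/K[1,1]*d,d],-1)
    return P@T[:3,:3].T+T[:3,3]
def snap(n,f):
    K,T=cam(n); im,d=vision.get_image(n); cv2.imwrite('pics/%s.png'%f,im[:,:,::-1]); np.savez('pics/%s.npz'%f,im=im,d=d,K=K,T=T); return im,d,K,T
E
python3 - <<'E'
from h import *
o=ctrl.get_obs();print({k:np.round(v,3) for k,v in o.items()},ctrl.tcp_to_tips)
for n in('top','scene'):
    im,d,K,T=snap(n,n+'0'); print(n,np.round(T,3).tolist(),K[0,0])
E
```

```text
{'t': np.float64(0.0), 'q': array([ 1.116,  0.053,  1.614,  0.   ,  1.476, -0.119]), 'dq': array([-0.001,  0.001,  0.001,  0.001, -0.002,  0.001]), 'effort': array([ 1.0000e-03, -3.9368e+01, -3.7017e+01, -0.0000e+00,  7.0000e-03,
        0.0000e+00]), 'tool_pos': array([0.206, 0.59 , 0.252]), 'tool_rot': array([-5.250e-01, -3.097e+00,  3.000e-03]), 'contact_force': array([ 0.146, -0.427,  0.439]), 'wrist_torque': array([ 0.063,  0.002, -0.014]), 'opening': np.float64(0.085)} 0.022
top [[-0.039, -0.969, 0.245, 0.231], [-0.999, 0.038, -0.008, -0.006], [-0.002, -0.245, -0.97, 1.269], [0.0, 0.0, 0.0, 1.0]] 471.9813512122584
scene [[-0.498, 0.743, -0.446, 1.148], [0.867, 0.434, -0.245, 0.333], [0.011, -0.509, -0.861, 1.362], [0.0, 0.0, 0.0, 1.0]] 508.2817007081975
```

View pics/top0.png

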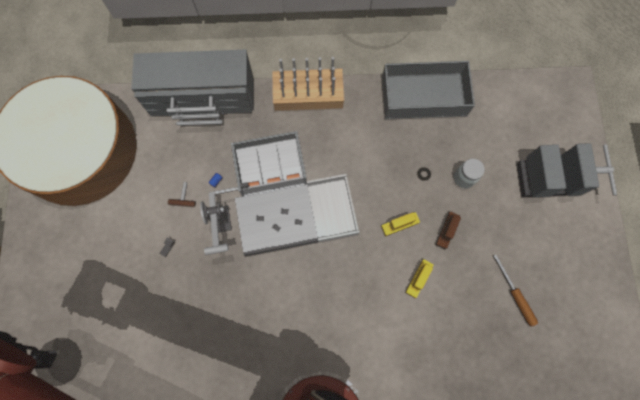

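View pics/scene0.png

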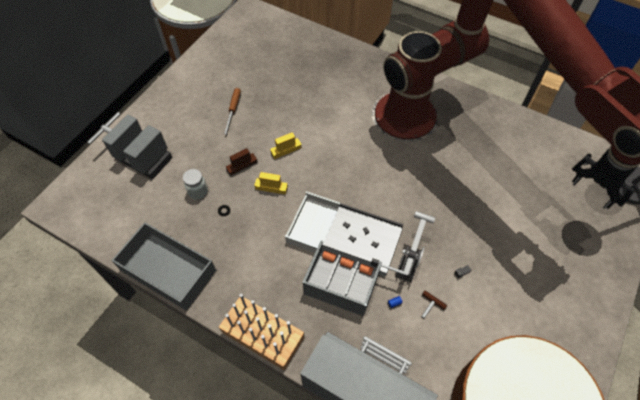

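Top view: the scraper candidates are brown (448,231), yellow (400,224) and yellow (420,278). I choose the brown one, which is walnut. Feeder plate is at (277,218), pan (335,208), press bar (216,250), chips around (280,219). The blue shell at (215,180) is a decoy.

Run:
```python
from h import *
Z=np.load('pics/top0.npz');im,d,K,T=Z['im'],Z['d'],Z['K'],Z['T']
P=cloud(K,T,d)
# scraper
hsv=cv2.cvtColor(im,cv2.COLOR_RGB2HSV)
w=np.zeros(d.shape,bool);w[205:255,430:468]=1
m=w&((P[...,2]>0.012))
Q=P[m];print('scr pts',m.sum(),'zmax',Q[:,2].max())
for nm,s in(('rib',Q[Q[:,2]>0.055]),('foot+',Q)):
    r=cv2.minAreaRect((s[:,:2]*1000).astype(np.float32));print(nm,len(s),np.round(r[0],1),np.round(r[1],1),r[2], s[:,:2].mean(0))
# plate points
w=np.zeros(d.shape,bool);w[150:260,225:365]=1
for nm,lo,hi in(('plate',.024,.036),('pan',.0045,.013),('all',.025,.2)):
    s=P[w&(P[...,2]>lo)&(P[...,2]<hi)];
    mm=(w&(P[...,2]>lo)&(P[...,2]<hi)).astype(np.uint8)
    n,l,st,c=cv2.connectedComponentsWithStats(mm)
    k=1+st[1:,4].argmax(); s=P[l==k];r=cv2.minAreaRect((s[:,:2]*1000).astype(np.float32))
    print(nm,len(s),np.round(r[0],1),np.round(r[1],1),r[2],s[:,:2].mean(0),np.median(s[:,2]))
# bar
w=np.zeros(d.shape,bool);w[235:262,195:235]=1
s=P[w&(P[...,2]>.1)];print('bar',len(s),s.mean(0) if len(s) else 0,cv2.minAreaRect((s[:,:2]*1000).astype(np.float32)))
# chips
g=im.max(2);w=np.zeros(d.shape,bool);w[200:240,250:306]=1
n,l,st,c=cv2.connectedComponentsWithStats((w&(g<110)).astype(np.uint8))
for i in range(1,n):
    if st[i,4]>8: print('chip',c[i],st[i,4],ray(K,T,*c[i],.035))
v=cv2.resize(im[140:270,190:480,::-1],None,fx=2.75,fy=2.75,interpolation=cv2.INTER_CUBIC);cv2.imwrite('pics/crop.png',v)
```

```text
scr pts 482 zmax 1.2686017424893457
rib 238 [ 346.7 -204.2] [ 45.9 457. ] 36.02588653564453 [ 0.45251854 -0.34843517]
foot+ 482 [ 347.7 -213.6] [ 67.2 472. ] 37.463584899902344 [ 0.45251638 -0.34990489]
plate 4060 [515.7  86.4] [156.7 230.3] 8.758265495300293 [0.51286554 0.10022254] 0.030434706357970742
pan 1829 [536.8 -51.4] [151.6 106.2] 8.81275749206543 [ 0.53559112 -0.05115417] 0.008503731926615687
all 7475 [576.7  62. ] [287.1 324.3] 8.769190788269043 [0.557778   0.09942746] 0.0333499129108894
bar 249 [0.41782018 0.23306979 0.15481296] ((325.0084533691406, 136.42681884765625), (337.1241760253906, 52.6387939453125), 47.63506317138672)
chip [284.15789474 210.73684211] 19 [0.52776161 0.07531909 0.035     ]
chip [259.63636364 217.77272727] 22 [0.51097142 0.14133014 0.035     ]
chip [297.77272727 221.59090909] 22 [0.49654262 0.03960831 0.035     ]
chip [275.7826087  227.04347826] 23 [0.48399388 0.09856152 0.035     ]
```

View pics/crop.png

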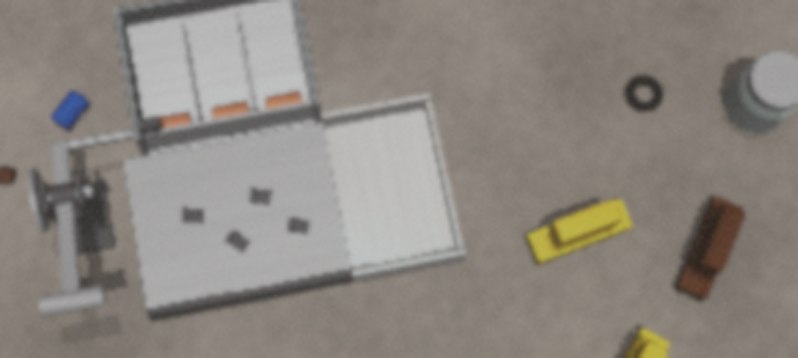

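The crop shows the brown scraper at crop (710,247), pointing about along x and turned clockwise. The chips lie mid-plate, with the pan to the right of the plate. I'll filter out the zero depths and settle the numbers.

```bash
cat >> h.py <<'E'
yaw=np.radians(8.78)
Rf=np.array([[np.cos(yaw),-np.sin(yaw)],[np.sin(yaw),np.cos(yaw)]])
E
python3 - <<'E'
from h import *
Z=np.load('pics/top0.npz');im,d,K,T=Z['im'],Z['d'],Z['K'],Z['T']
P=cloud(K,T,d); ok=d>0
w=np.zeros(d.shape,bool);w[205:255,430:468]=1
Q=P[w&ok&(P[...,2]>.01)&(P[...,2]<.1)]
for nm,s in(('rib',Q[Q[:,2]>0.055]),('all',Q)):
    r=cv2.minAreaRect((s[:,:2]*1000).astype(np.float32));print(nm,len(s),np.round(r[0],1),np.round(r[1],1),r[2],s.mean(0))
w=np.zeros(d.shape,bool);w[242:262,195:235]=1
s=P[w&ok&(P[...,2]>.11)&(P[...,2]<.16)];print('bar',len(s),s.mean(0),cv2.minAreaRect((s[:,:2]*1000).astype(np.float32)))
O=np.array([.5368,-.0514])-Rf@[-.003,-.143];print('O',O,'bar exp',O+Rf@[-.075,.16])
w=np.zeros(d.shape,bool);w[170:260,225:365]=1
s=P[w&ok&(abs(P[...,2]-.030)<.003)][:,:2]; f=(s-O)@Rf; print('plate feeder pct',np.percentile(f,[1,99],axis=0))
s=P[w&ok&(abs(P[...,2]-.0085)<.003)][:,:2]; f=(s-O)@Rf; f=f[f[:,1]<-.08];print('pan feeder',np.percentile(f,[1,99],axis=0))
for c in([.5278,.0753],[.511,.1413],[.4965,.0396],[.484,.0986]): print('chip f',(np.array(c)-O)@Rf)
for nm,w in(('jar',(150,190,450,490)),('ydec',(205,240,378,425)),('washer',(160,185,410,436))):
    s=P[w[0]:w[1],w[2]:w[3]].reshape(-1,3);s=s[(s[:,2]>.004)&(s[:,2]<.12)];print(nm,s.min(0),s.max(0))
E
```

```text
rib 230 [ 461.5 -362.2] [23.4 65.3] 62.78348159790039 [ 0.46022807 -0.36035105  0.06764499]
all 480 [ 461.6 -362.1] [ 30.7 101.4] 62.57161331176758 [ 0.45621519 -0.35559113  0.04598909]
bar 202 [0.41608512 0.23611124 0.13851887] ((420.1746520996094, 237.58738708496094), (28.83251953125, 55.9095344543457), 9.040316581726074)
O [0.5179372  0.09038221] bar exp [0.41939353 0.23705922]
plate feeder pct [[-0.08863536 -0.19684564]
 [ 0.07495115  0.10894813]]
pan feeder [[-0.10862757 -0.20279915]
 [ 0.07184744 -0.09074901]]
chip f [ 0.00744506 -0.01641094]
chip f [0.00091623 0.05138002]
chip f [-0.02893743 -0.04691494]
chip f [-0.03228514  0.0133017 ]
jar [ 0.57528015 -0.5025248   0.00401936] [ 0.6921874  -0.38584298  0.0934523 ]
ydec [ 0.44182605 -0.30855862  0.00402147] [ 0.54027651 -0.17516754  0.07457348]
washer [ 0.59541957 -0.35016995  0.00401016] [ 0.66646586 -0.27805936  0.01241797]
```

```bash
cat >> h.py <<'E'
O=np.array([.5179,.0904])
def F(x,y,z): return np.append(O+Rf@[x,y],z)
def go(p,ydeg):
    """turn (tool rotvec, rad, first) and then shift (cm, in turned tool axes) to p with tool down, tool y at ydeg (mod 180)"""
    o=ctrl.get_obs(); M=R.from_rotvec(o['tool_rot']); cy=np.degrees(np.arctan2(*M.as_matrix()[1::-1,1]))
    dy=(ydeg-cy+90)%180-90; a=np.radians(cy+dy); y=np.array([np.cos(a),np.sin(a),0]); z=np.array([0,0,-1.])
    G=np.stack([np.cross(y,z),y,z],1); rv=(M.inv()*R.from_matrix(G)).as_rotvec()
    s=G.T@(np.array(p)-o['tool_pos'])*100
    print('t',round(float(o['t']),2),'turn',rv.round(4),'shift',s.round(2)); return rv,s
E
python3 - <<'E'
from h import *
o=ctrl.get_obs()
rv,s=go([.5,.15,.25],62.7)
rv,s2=go([.4615,-.362,.12],62.7); print('second',s2-s)
E
```

```text
t 0.1 turn [-1.900e-03 -1.000e-04  1.407e-01] shift [-46.31 -25.57   0.22]
t 0.1 turn [-1.900e-03 -1.000e-04  1.407e-01] shift [-66.38 -72.83  13.22]
second [-20.06168084 -47.2630031   13.        ]
```

jog_arm(
  deltas=[
    [-0.001,0,0.07,-1,-0.5,0,0.7],
    [-0.001,0,0.07,-1.5,-1,0,0.7],
    [0,0,0,-2.7,-1.5,0,0.7],
    [0,0,0,-2.9,-1.6,0,0.7],
    [0,0,0,-2.9,-1.6,0,0.7],
    [0,0,0,-2.9,-1.6,0,0.7],
    [0,0,0,-2.9,-1.6,0,0.7],
    [0,0,0,-2.9,-1.6,0,0.7],
    [0,0,0,-2.9,-1.6,0,0.7],
    [0,0,0,-2.9,-1.6,0,0.7],
    [0,0,0,-2.9,-1.6,0,0.7],
    [0,0,0,-2.9,-1.6,0,0.7],
  ],
)

```text
t: 1.1
tool_pos: [0.4071, 0.2921, 0.2525]
tool_rot: [-0.74, -3.053, -0.003]
contact_force: [1.8, 0.3, 0.4]
opening: 0.0597
```

jog_arm(
  deltas=[
    [0,0,0,-2.9,-1.6,0,0.7],
    [0,0,0,-2.9,-1.6,0,0.7],
    [0,0,0,-2.9,-1.6,0,0.7],
    [0,0,0,-2.9,-1.6,0,0.7],
    [0,0,0,-2.5,-2.2,0,0.7],
    [0,0,0,-1.3,-3.1,0,0.7],
    [0,0,0,-1.3,-3.1,0,0.7],
    [0,0,0,-1.3,-3.1,0,0.7],
    [0,0,0,-1.3,-3.1,0,0.7],
    [0,0,0,-1.3,-3.1,0,0.7],
    [0,0,0,-1.3,-3.1,0,0.7],
    [0,0,0,-1.3,-3.1,0,0.7],
  ],
)

```text
t: 2.1
tool_pos: [0.4735, -0.0834, 0.2519]
tool_rot: [-0.74, -3.053, -0.003]
contact_force: [0.7, 0.1, 0.1]
opening: 0.0596
```

Run:
```python
from h import *
go([.4615,-.362,.14],62.7)
```

```text
t 2.1 turn [ 0.002  -0.0005  0.0007] shift [-11.71 -25.31  11.19]
```

jog_arm(
  deltas=[
    [0,0,0,-1.4,-2.9,0.5,0.7],
    [0,0,0,-1.4,-2.9,1,0.7],
    [0,0,0,-1.4,-2.9,1.4,0.7],
    [0,0,0,-1.4,-2.9,1.4,0.7],
    [0,0,0,-1.4,-2.9,1.4,0.7],
    [0,0,0,-1.4,-2.9,1.4,0.7],
    [0,0,0,-1.0,-2.0,1.4,0.7],
    [0,0,0,-0.6,-1.4,1.2,0.7],
    [0,0,0,-0.3,-0.6,1,0.7],
    [0,0,0,0,0,0.4,0.7],
    [0,0,0,0,0,0,0.7],
    [0,0,0,0,0,0,0.7],
  ],
)

```text
t: 3.1
tool_pos: [0.468, -0.3181, 0.1409]
tool_rot: [0.739, 3.053, 0.004]
contact_force: [0.6, 0.2, 0.1]
opening: 0.0599
```

Run:
```python
from h import *
im,d,K,T=snap('wrist','w1'); P=cloud(K,T,d)
s=P[(d>.05)&(P[...,2]>.055)&(P[...,2]<.075)]
s=s[np.hypot(s[:,0]-.4615,s[:,1]+.362)<.05]
if len(s)>50:
  r=cv2.minAreaRect((s[:,:2]*1000).astype(np.float32));print(len(s),r,s.max(0))
go([.4615,-.362,.05],62.7)
```

```text
2524 ((463.0867004394531, -363.9141540527344), (22.244590759277344, 63.59986877441406), 62.80029296875) [ 0.49525987 -0.34104797  0.06983925]
t 3.15 turn [0.0021 0.0006 0.0019] shift [-1.4  -4.19  9.15]
```

View pics/w1.png

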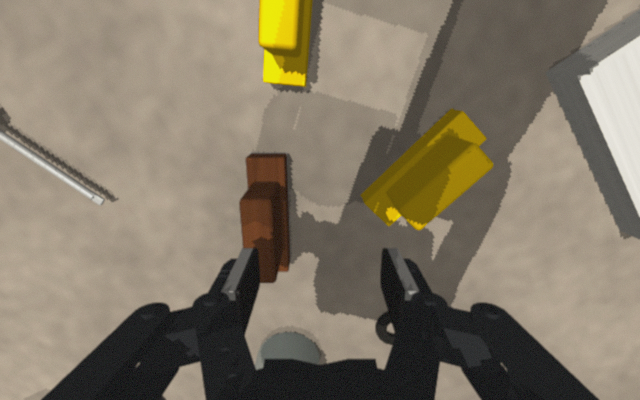

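The wrist view shows the brown walnut block at (265,215), with the yellow ones at (285,40) and (430,165), so the choice is confirmed.

jog_arm(
  deltas=[
    [0.002,0,0.002,-0.8,-2,0,0.7],
    [0,0,0,-0.8,-2.25,0,0.7],
    [0,0,0,0,0,1,0.7],
    [0,0,0,0,0,1,0.7],
    [0,0,0,0,0,1,0.7],
    [0,0,0,0,0,0,0.7],
    [0,0,0,0,0,0,0.7],
  ],
)

```text
t: 3.73
tool_pos: [0.462, -0.3626, 0.1093]
tool_rot: [-0.741, -3.05, -0.003]
contact_force: [-0.0, -0.4, -0.0]
opening: 0.0596
```

Run:
```python
from h import *
go([.463,-.3635,.05],62.75)
```

```text
t 3.73 turn [ 0.0011 -0.0029 -0.0011] shift [-0.13 -0.04  5.93]
```

jog_arm(
  deltas=[
    [0.001,-0.003,-0.001,-0.13,-0.04,1,0.7],
    [0,0,0,0,0,1.5,0.7],
    [0,0,0,0,0,1.5,0.7],
    [0,0,0,0,0,1.2,0.7],
    [0,0,0,0,0,0.7,0.7],
    [0,0,0,0,0,0,0.7],
    [0,0,0,0,0,0,0.1],
    [0,0,0,0,0,0,0.1],
    [0,0,0,0,0,0,0.1],
    [0,0,0,0,0,0,0.1],
    [0,0,0,0,0,0,0.1],
    [0,0,0,0,0,0,0.1],
  ],
  grip_force=60,
)

```text
t: 4.73
tool_pos: [0.4642, -0.3658, 0.0529]
tool_rot: [0.741, 3.049, -0.004]
contact_force: [0.4, 0.5, 3.4]
opening: 0.0211
```

jog_arm(
  deltas=[
    [0,0,0,0,0,-0.5,0.1],
    [0,0,0,0,0,-1.5,0.1],
    [0,0,0,0,0,-2.5,0.1],
    [0,0,0,0,0,-2.5,0.1],
    [0,0,0,0,0,-2.5,0.1],
    [0,0,0,0,0,-1.5,0.1],
    [0,0,0,0,0,0,0.1],
    [0,0,0,0,0,0,0.1],
  ],
)

```text
t: 5.4
tool_pos: [0.4634, -0.3652, 0.1622]
tool_rot: [0.741, 3.049, -0.004]
contact_force: [-0.1, -0.5, -2.8]
opening: 0.0214
```

Run:
```python
from h import *
im,d,K,T=snap('wrist','w2')
rv,s=go(F(-.012,.09,.17),98.78)
go(F(-.012,.09,.12),98.78)
```

```text
t 5.45 turn [-0.0009  0.0008 -0.63  ] shift [-11.19  53.12  -0.95]
t 5.45 turn [-0.0009  0.0008 -0.63  ] shift [-11.19  53.12   4.05]
```

View pics/w2.png

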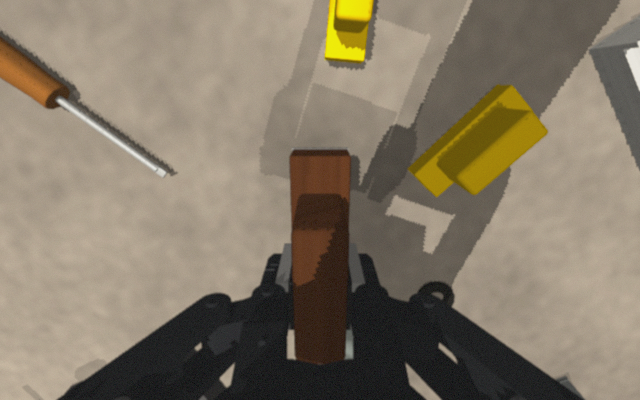

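The block is held straight and lies along the jaws at (320,255). Next I turn and carry it to the +y end of the plate.

jog_arm(
  deltas=[
    [0,0,-0.105,0,0,-0.4,0.1],
    [0,0,-0.105,0,0,-0.4,0.1],
    [0,0,-0.105,0,0,-0.2,0.1],
    [0,0,-0.105,0,0,0,0.1],
    [0,0,-0.105,0,0,0,0.1],
    [-0.001,0.001,-0.105,0,0,0,0.1],
    [0,0,0,-0.4,1.5,0,0.1],
    [0,0,0,-0.7,3.1,0,0.1],
    [0,0,0,-0.7,3.1,0,0.1],
    [0,0,0,-0.7,3.1,0,0.1],
    [0,0,0,-0.7,3.1,0,0.1],
    [0,0,0,-0.7,3.1,0,0.1],
  ],
)

```text
t: 6.45
tool_pos: [0.4746, -0.1883, 0.1693]
tool_rot: [0.237, -3.131, -0.002]
contact_force: [0.2, 0.4, -1.6]
opening: 0.0212
```

jog_arm(
  deltas=[
    [0,0,0,-0.7,3.1,0,0.1],
    [0,0,0,-0.7,3.1,0,0.1],
    [0,0,0,-0.7,3.1,0,0.1],
    [0,0,0,-0.7,3.1,0,0.1],
    [0,0,0,-0.7,3.1,0,0.1],
    [0,0,0,-0.7,3.1,0,0.1],
    [0,0,0,-0.7,3.1,0,0.1],
    [0,0,0,-0.7,3.1,0,0.1],
    [0,0,0,-0.5,2.5,0,0.1],
    [0,0,0,-0.4,1.5,0,0.1],
    [0,0,0,0,0,0,0.1],
    [0,0,0,0,0,0,0.1],
  ],
)

```text
t: 7.45
tool_pos: [0.4947, 0.1044, 0.1694]
tool_rot: [0.242, -3.13, 0.003]
contact_force: [0.3, -0.6, -1.6]
opening: 0.0209
```

Run:
```python
from h import *
go(F(-.012,.09,.0845),98.78)
im,d,K,T=snap('wrist','w3')
im,d,K,T=snap('top','top1')
print(ctrl.get_obs()['contact_force'])
w=np.zeros(d.shape,bool);w[200:240,240:306]=1
n,l,st,c=cv2.connectedComponentsWithStats((w&(im.max(2)<90)).astype(np.uint8))
for i in range(1,n):
    if st[i,4]>8: print('chip',c[i].round(),st[i,4],((ray(K,T,*c[i],.035)[:2]-O)@Rf).round(4))
```

```text
t 7.45 turn [-0.0014 -0.0026  0.0009] shift [-0.88  7.26  8.49]
[ 0.28068569  0.15066217 -2.64556188]
chip [259. 211.] 638 [0.0188 0.0493]
chip [288. 214.] 147 [-0.0044 -0.0249]
chip [275. 238.] 12 [-0.0608  0.0191]
```

View pics/w3.png

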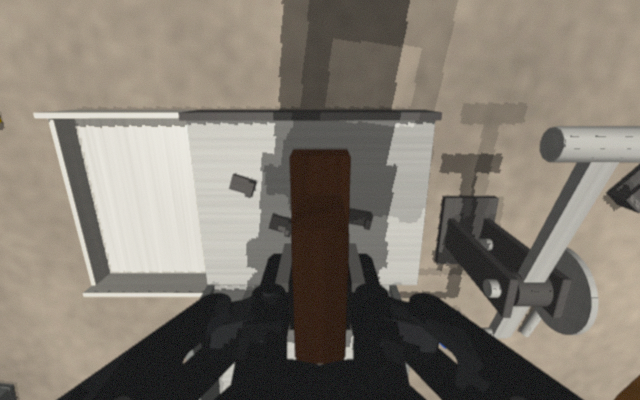

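The wrist view shows three chips, at (242,185), (282,224) and (360,217). The fourth is under the block, and the bar is at right (600,145). The block stopped short of its target in y, so I move on and come down partway.

jog_arm(
  deltas=[
    [-0.001,-0.002,0.001,-0.3,1.5,0,0.1],
    [0,0,0,-0.3,2.5,0,0.1],
    [0,0,0,-0.3,2,0,0.1],
    [0,0,0,0,0.8,0,0.1],
    [0,0,0,0,0,1.5,0.1],
    [0,0,0,0,0,1.5,0.1],
    [0,0,0,0,0,1.5,0.1],
    [0,0,0,0,0,0,0.1],
    [0,0,0,0,0,0,0.1],
  ],
)

```text
t: 8.3
tool_pos: [0.4941, 0.171, 0.1251]
tool_rot: [0.237, -3.133, 0.001]
contact_force: [0.1, 0.5, -2.1]
opening: 0.0212
```

Run:
```python
from h import *
go(F(-.012,.085,.0845),98.78)
im,d,K,T=snap('wrist','w4')
P=cloud(K,T,d); f=(P[...,:2]-O)@Rf
ok=(d>.03)&(f[...,0]>-.07)&(f[...,0]<.06)&(f[...,1]>-.088)&(f[...,1]<.07)
m=ok&(abs(P[...,2]-.030)<.0025);print('plate z',np.median(P[m][:,2]),m.sum())
m=ok&(P[...,2]>.033)&(P[...,2]<.044)
n,l,st,c=cv2.connectedComponentsWithStats(m.astype(np.uint8))
for i in range(1,n):
    if st[i,4]>60: q=f[l==i];print('chip',c[i].round(),st[i,4],q.min(0).round(4),q.max(0).round(4))
```

```text
t 8.3 turn [-0.0009 -0.0001 -0.0024] shift [0.08 0.17 4.06]
plate z 0.029980143773394585 30641
chip [218. 184.] 585 [-0.0425  0.0001] [-0.02    0.0232]
chip [132. 190.] 608 [-0.0367 -0.0602] [-0.0179 -0.0372]
chip [276. 229.] 513 [-0.0061  0.0392] [0.0102 0.061 ]
chip [183. 237.] 528 [-0.0006 -0.0292] [ 0.0179 -0.0063]
```

jog_arm(
  deltas=[
    [0,0,-0.002,0,0.1,1,0.1],
    [0,0,0,0,0,1.2,0.1],
    [0,0,0,0,0,1,0.1],
    [0,0,0,0,0,0.6,0.1],
    [0,0,0,0,0,0.2,0.1],
    [0,0,0,0,0,0,0.1],
    [0,0,0,0,0,0,0.1],
  ],
)

```text
t: 8.93
tool_pos: [0.495, 0.1731, 0.0862]
tool_rot: [-0.242, 3.13, -0.0]
contact_force: [0.6, -0.0, -1.3]
opening: 0.0212
```

jog_arm(
  deltas=[
    [0,0,0,0,0,0.1,0.1],
    [0,0,0,0,0,0,0.1],
    [0,0,0,0,0,0,0.1],
  ],
)

```text
t: 9.18
tool_pos: [0.4952, 0.1731, 0.0857]
tool_rot: [-0.242, 3.129, -0.0]
contact_force: [-0.1, -0.1, -2.5]
opening: 0.0216
```

jog_arm(
  deltas=[
    [0,0,0,0,0,0.15,0.1],
    [0,0,0,0,0,0,0.1],
    [0,0,0,0,0,0,0.1],
  ],
)

```text
t: 9.43
tool_pos: [0.4948, 0.173, 0.0837]
tool_rot: [-0.242, 3.13, -0.0]
contact_force: [-0.2, -0.8, -2.1]
opening: 0.0213
```

jog_arm(
  deltas=[
    [0,0,0,0,0,0.1,0.1],
    [0,0,0,0,0,0,0.1],
    [0,0,0,0,0,0,0.1],
  ],
)

```text
t: 9.68
tool_pos: [0.4951, 0.1731, 0.083]
tool_rot: [-0.242, 3.129, -0.0]
contact_force: [-0.4, -0.8, -0.3]
opening: 0.0216
```

jog_arm(
  deltas=[
    [0,0,0,0,-0.4,0,0.1],
    [0,0,0,0,-0.8,0,0.1],
    [0,0,0,0,-1,0,0.1],
    [0,0,0,0,-1,0,0.1],
    [0,0,0,0,-1,0,0.1],
    [0,0,0,0,-1,0,0.1],
    [0,0,0,0,-1,0,0.1],
    [0,0,0,0,-1,0,0.1],
    [0,0,0,0,-1,0,0.1],
    [0,0,0,0,-0.8,0,0.1],
    [0,0,0,0,0,0,0.1],
  ],
)

```text
t: 10.6
tool_pos: [0.5092, 0.0822, 0.0829]
tool_rot: [-0.239, 3.129, -0.003]
contact_force: [0.2, -2.3, 0.3]
opening: 0.0216
```

Run:
```python
from h import *
go(F(-.012,-.097,.083),98.78)
im,d,K,T=snap('wrist','w5')
```

```text
t 10.6 turn [-0.0022  0.003  -0.0005] shift [ 0.21 -9.02 -0.01]
```

View pics/w5.png

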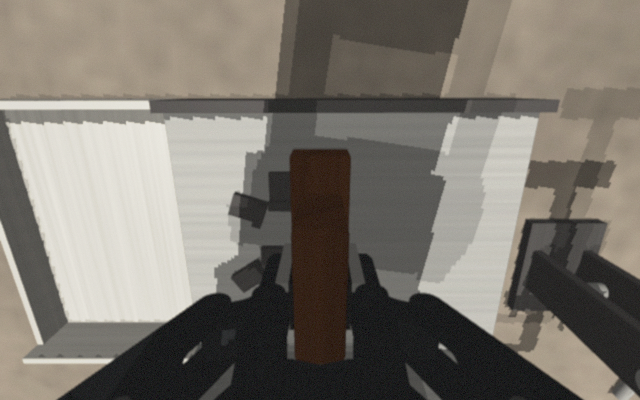

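All four chips are being pushed ahead of the block, at (278,190), (247,208), (270,253) and (248,275). I continue over the edge.

jog_arm(
  deltas=[
    [-0.002,0.003,0,0.1,-0.5,0,0.1],
    [0,0,0,0.1,-1,0,0.1],
    [0,0,0,0,-1,0,0.1],
    [0,0,0,0,-1,0,0.1],
    [0,0,0,0,-1,0,0.1],
    [0,0,0,0,-1,0,0.1],
    [0,0,0,0,-1,0,0.1],
    [0,0,0,0,-1,0,0.1],
    [0,0,0,0,-1,0,0.1],
    [0,0,0,0,-0.6,0,0.1],
    [0,0,0,0,0,0,0.1],
    [0,0,0,0,0,0,0.1],
  ],
)

```text
t: 11.65
tool_pos: [0.5213, -0.0079, 0.083]
tool_rot: [-0.241, 3.132, -0.003]
contact_force: [0.8, -3.5, 3.7]
opening: 0.0213
```

jog_arm(
  deltas=[
    [0,0,0,0,0,0,0.1],
    [0,0,0,0,0,-0.5,0.1],
    [0,0,0,0,0,-1.5,0.1],
    [0,0,0,0,0,-2,0.1],
    [0,0,0,0,0,-2,0.1],
    [0,0,0,0,0,-2,0.1],
    [0,0,0,0,0,-1,0.1],
    [0,0,0,0,0,0,0.1],
    [0,0,0,0,0,0,0.1],
  ],
)

```text
t: 12.4
tool_pos: [0.5201, -0.0059, 0.1717]
tool_rot: [0.243, -3.13, -0.003]
contact_force: [0.3, 0.3, -1.8]
opening: 0.0212
```

```bash
cat > chips.py <<'E'
from h import *
def chips(n,f):
    im,d,K,T=snap(n,f)
    P=cloud(K,T,d); f=(P[...,:2]-O)@Rf
    ok=(d>.03)&(f[...,0]>-.074)&(f[...,0]<.068)
    a=ok&(f[...,1]<-.096)&(f[...,1]>-.19)&(im.max(2)<105)&(P[...,2]<.035)
    b=ok&(f[...,1]>-.09)&(f[...,1]<.1)&(P[...,2]>.0335)&(P[...,2]<.044)
    for nm,m in(('pan',a),('plate',b)):
        k,l,st,c=cv2.connectedComponentsWithStats(m.astype(np.uint8))
        for i in range(1,k):
            if st[i,4]>40: q=np.c_[f,P[...,2]][l==i] if 0 else np.c_[f[l==i],P[l==i][:,2]];print(nm,c[i].round(),st[i,4],q.min(0).round(3),q.max(0).round(3))
E
python3 - <<'E'
from chips import *
chips('wrist','w6')
go([.463,-.3635,.16],62.75)
E
```

```text
t 12.45 turn [ 0.0015 -0.0038  0.6301] shift [-11.34 -34.39   1.08]
```

View pics/w6.png

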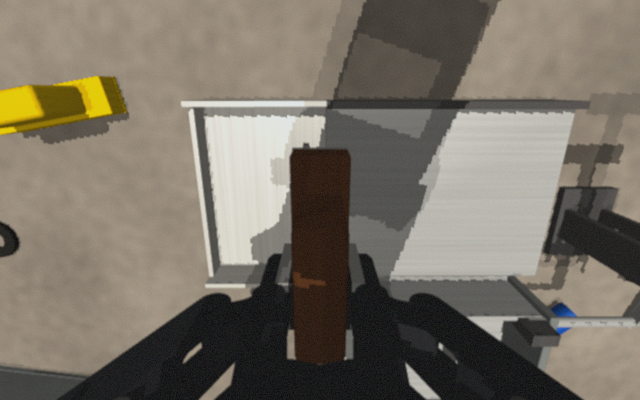

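The plate is clear. One chip is just visible at (308,146) and the others are hidden behind the block. I shift aside to check while still holding the block.

jog_arm(
  deltas=[
    [0,0,0,0,-1.5,0,0.1],
    [0,0,0,0,-3,0,0.1],
    [0,0,0,0,-3,0,0.1],
    [0,0,0,0,-3,0,0.1],
    [0,0,0,0,-2,0,0.1],
    [0,0,0,0,-1,0,0.1],
    [0,0,0,0,0,0,0.1],
    [0,0,0,0,0,0,0.1],
  ],
)

```text
t: 13.12
tool_pos: [0.5407, -0.139, 0.1709]
tool_rot: [0.241, -3.13, -0.006]
contact_force: [0.3, 0.3, -2.2]
opening: 0.0213
```

Run:
```python
from chips import *
chips('wrist','w7')
print('top');chips('top','top2')
go([.463,-.3635,.16],62.75)
a=cv2.imread('pics/w7.png');b=cv2.imread('pics/top2.png')[170:260,225:365];b=cv2.resize(b,(420,270));c=np.zeros((400,420,3),np.uint8);c[:270]=b
v=cv2.resize(np.hstack([a,c]),None,fx=.75,fy=.75);cv2.imwrite('pics/c7.png',v)
```

```text
pan [382. 137.] 56 [-0.063 -0.179  0.006] [-0.047 -0.173  0.009]
pan [400. 187.] 605 [-0.052 -0.169  0.006] [ 0.029 -0.145  0.01 ]
pan [453. 186.] 1192 [-0.05  -0.119  0.006] [ 0.031 -0.096  0.023]
pan [366. 159.] 61 [-0.049 -0.19   0.006] [-0.023 -0.185  0.009]
pan [381. 156.] 44 [-0.045 -0.178  0.007] [-0.031 -0.172  0.009]
pan [422. 177.] 133 [-0.038 -0.14   0.006] [-0.002 -0.131  0.009]
pan [378. 182.] 56 [-0.022 -0.179  0.006] [-0.004 -0.174  0.009]
pan [365. 193.] 120 [-0.021 -0.19   0.006] [ 0.016 -0.184  0.009]
pan [376. 212.] 56 [ 0.004 -0.179  0.006] [ 0.029 -0.174  0.009]
top
pan [320. 216.] 55 [-0.051 -0.117  0.003] [ 0.004 -0.096  0.027]
t 13.22 turn [ 0.0024 -0.0024  0.6309] shift [ -3.38 -23.59   1.15]
```

View pics/c7.png

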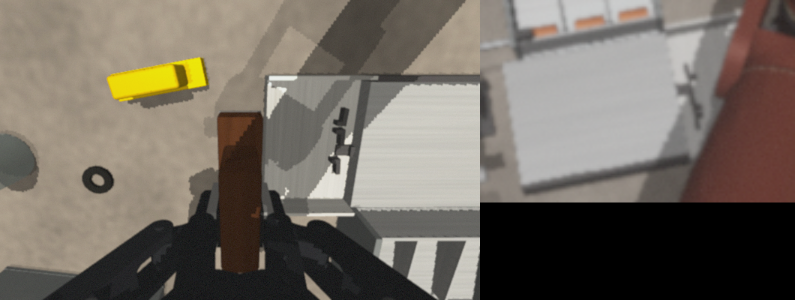

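Run:
```python
from h import *
Z=np.load('pics/w7.npz');im,d,K,T=Z['im'],Z['d'],Z['K'],Z['T']
P=cloud(K,T,d); f=(P[...,:2]-O)@Rf
m=(im.max(2)<75)&(f[...,1]>-.13)&(f[...,1]<-.08)&(abs(f[...,0])<.07)&(d>.05)
k,l,st,c=cv2.connectedComponentsWithStats(m.astype(np.uint8))
for i in range(1,k):
    if st[i,4]>15: q=np.c_[f[l==i],P[l==i][:,2]];print(c[i].round(),st[i,4],q.min(0).round(3),q.max(0).round(3))
h=np.where((abs(f[...,0])<.07)&(f[...,1]>-.135)&(f[...,1]<-.08)&(d>.05),np.clip((P[...,2]-.004)*255/.03,0,255),0).astype(np.uint8)
y0,y1,x0,x1=120,240,420,500
a=cv2.resize(im[y0:y1,x0:x1,::-1],None,fx=4.9,fy=4.9,interpolation=2);b=cv2.resize(cv2.applyColorMap(h,2)[y0:y1,x0:x1],None,fx=4.9,fy=4.9,interpolation=0)
cv2.imwrite('pics/z7.png',np.hstack([a,b]))
```

```text
[456. 156.] 281 [-0.05  -0.119  0.009] [-0.031 -0.107  0.022]
[452. 182.] 314 [-0.026 -0.119  0.007] [ 0.006 -0.104  0.023]
[467. 199.] 61 [-0.006 -0.097  0.01 ] [ 0.008 -0.091  0.019]
[445. 216.] 136 [ 0.011 -0.119  0.01 ] [ 0.03  -0.109  0.022]
```

View pics/z7.png

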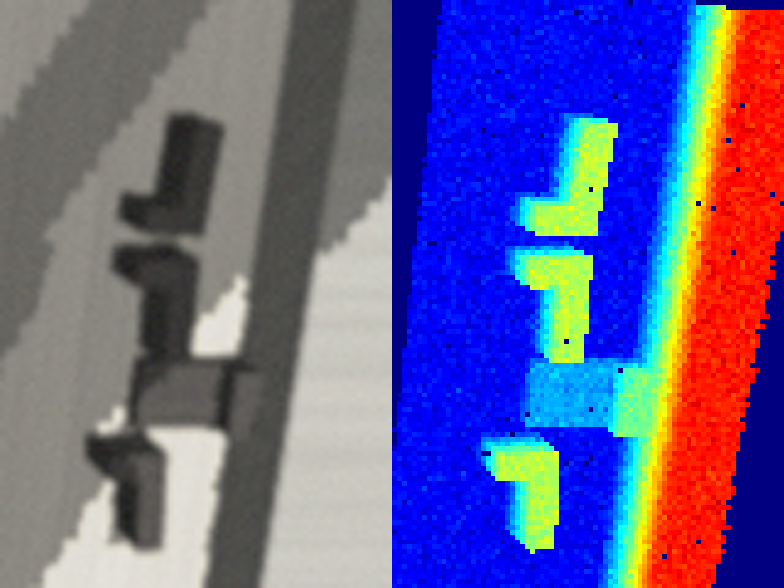

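All four chips are on the pan floor: three on their side at z ≤ 15 mm, one flat. Now I put the block back in its old place.

jog_arm(
  deltas=[
    [0,0,0.105,0,0,0,0.1],
    [0,0,0.105,0,0,0,0.1],
    [0,0,0.105,0,0,0,0.1],
    [0,0,0.105,0,0,0,0.1],
    [0,0,0.105,0,0,0,0.1],
    [0.002,-0.002,0.105,0,0,0,0.1],
    [0,0,0,-0.3,-2,0,0.1],
    [0,0,0,-0.4,-3,0,0.1],
    [0,0,0,-0.4,-3,0,0.1],
    [0,0,0,-0.4,-3,0,0.1],
    [0,0,0,-0.4,-3,0,0.1],
    [0,0,0,-0.4,-3,0,0.1],
  ],
)

```text
t: 14.22
tool_pos: [0.4838, -0.3009, 0.1725]
tool_rot: [0.737, 3.053, -0.001]
contact_force: [0.2, 0.2, -2.0]
opening: 0.0215
```

jog_arm(
  deltas=[
    [0,0,0,-0.4,-3,0.5,0.1],
    [0,0,0,-0.4,-2,1,0.1],
    [0,0,0,-0.2,-1.5,1.5,0.1],
    [0,0,0,0,0,1.5,0.1],
    [0,0,0,0,0,1.5,0.1],
    [0,0,0,0,0,1.5,0.1],
    [0,0,0,0,0,1,0.1],
    [0,0,0,0,0,0,0.1],
    [0,0,0,0,0,0,0.1],
  ],
)

```text
t: 14.97
tool_pos: [0.4633, -0.3627, 0.0871]
tool_rot: [-0.738, -3.053, 0.0]
contact_force: [-0.1, -0.3, -1.9]
opening: 0.0212
```

Run:
```python
from h import *
go([.463,-.3635,.0535],62.75)
```

```text
t 14.97 turn [-0.0003 -0.0003  0.001 ] shift [-0.01 -0.09  3.36]
```

jog_arm(
  deltas=[
    [0,0,0,0,0,1,0.1],
    [0,0,0,0,0,1,0.1],
    [0,0,0,0,0,0.8,0.1],
    [0,0,0,0,0,0.4,0.1],
    [0,0,0,0,0,0.1,0.1],
    [0,0,0,0,0,0.1,0.1],
    [0,0,0,0,0,0,0.1],
    [0,0,0,0,0,0,0.1],
  ],
)

```text
t: 15.63
tool_pos: [0.4634, -0.364, 0.0539]
tool_rot: [0.74, 3.052, -0.002]
contact_force: [-0.6, 1.0, -2.4]
opening: 0.0213
```

jog_arm(
  deltas=[
    [0,0,0,0,0,0.1,0.1],
    [0,0,0,0,0,0.05,0.1],
    [0,0,0,0,0,0,0.1],
    [0,0,0,0,0,0,0.1],
  ],
)

```text
t: 15.97
tool_pos: [0.4635, -0.3641, 0.053]
tool_rot: [0.74, 3.052, -0.002]
contact_force: [-2.3, 0.7, 2.9]
opening: 0.0211
```

jog_arm(
  deltas=[
    [0,0,0,0,0,0,0.4],
    [0,0,0,0,0,0,0.6],
    [0,0,0,0,0,0,0.6],
    [0,0,0,0,0,0,0.6],
    [0,0,0,0,0,0,0.6],
    [0,0,0,0,0,-1,0.6],
    [0,0,0,0,0,-2,0.6],
    [0,0,0,0,0,-3,0.6],
    [0,0,0,0,0,-3,0.6],
    [0,0,0,0,0,-3,0.6],
    [0,0,0,0,0,-3,0.6],
    [0,0,0,0,0,-3,0.6],
  ],
)

```text
t: 16.97
tool_pos: [0.4631, -0.3634, 0.2345]
tool_rot: [0.74, 3.052, -0.002]
contact_force: [0.7, 0.0, -0.8]
opening: 0.0512
```

Run:
```python
from h import *
im,d,K,T=snap('wrist','w8');P=cloud(K,T,d)
c=np.hypot(P[...,0]-.463,P[...,1]+.364)<.07
for lo in(.01,.055):
    s=P[c&(d>.05)&(P[...,2]>lo)&(P[...,2]<.08)]
    print(len(s),cv2.minAreaRect((s[:,:2]*1000).astype(np.float32)),s[:,2].max(),np.percentile(s[:,2],80))
go([.463,-.3635,.3],8.78)
go(F(-.075,.16,.26),8.78)
```

```text
2547 ((461.3899230957031, -364.6600341796875), (29.95077133178711, 99.40186309814453), 62.729583740234375) 0.07000088787143505 0.06799417748831943
1534 ((461.2459716796875, -364.3376770019531), (21.556095123291016, 63.193695068359375), 61.975852966308594) 0.07000088787143505 0.06830998857097417
t 17.02 turn [0.0018 0.0142 0.9419] shift [ 0.26 -0.2  -5.74]
t 17.02 turn [0.0018 0.0142 0.9419] shift [60.28  4.65 -1.74]
```

The block stands upright at its place, with its top at 68 mm. Next I shut the fingers and travel to above the bar.

Run:
```python
from h import *
go(F(-.077,.16,.2345),98.78)
```

```text
t 17.02 turn [-0.0086  0.0111 -0.6289] shift [-4.45 60.28  0.81]
```

jog_arm(
  deltas=[
    [-0.002,0.002,-0.105,0,0,0,0],
    [-0.002,0.002,-0.105,0,0,0,0],
    [-0.002,0.002,-0.105,0,0,0,0],
    [-0.002,0.002,-0.105,0,0,0,0],
    [0,0.002,-0.105,0,0,0,0],
    [0,0.001,-0.105,0,0,0,0],
    [0,0,0,-0.1,1.5,0,0],
    [0,0,0,-0.2,3,0,0],
    [0,0,0,-0.2,3,0,0],
    [0,0,0,-0.2,3,0,0],
    [0,0,0,-0.2,3,0,0],
    [0,0,0,-0.2,3,0,0],
  ],
)

```text
t: 18.02
tool_pos: [0.4481, -0.1967, 0.2339]
tool_rot: [0.237, -3.126, -0.015]
contact_force: [0.5, 0.4, 0.4]
opening: 0.0001
```

jog_arm(
  deltas=[
    [0,0,0,-0.3,3,0,0],
    [0,0,0,-0.2,3,0,0],
    [0,0,0,-0.2,3,0,0],
    [0,0,0,-0.2,3,0,0],
    [0,0,0,-0.2,3,0,0],
    [0,0,0,-0.2,3,0,0],
    [0,0,0,-0.2,3,0,0],
    [0,0,0,-0.2,3,0,0],
    [0,0,0,-0.2,3,0,0],
    [0,0,0,-0.2,3,0,0],
    [0,0,0,-0.2,3,0,0],
    [0,0,0,0,0,0,0],
  ],
)

```text
t: 19.02
tool_pos: [0.4192, 0.1349, 0.2371]
tool_rot: [0.247, -3.125, -0.018]
contact_force: [-0.0, -0.1, 0.1]
opening: 0.0002
```

Run:
```python
from h import *
im,d,K,T=snap('wrist','w9');P=cloud(K,T,d);f=(P[...,:2]-O)@Rf
s=np.c_[f,P[...,2]][(d>.05)&(P[...,2]>.12)&(P[...,2]<.15)&(f[...,0]<-.05)&(f[...,0]>-.11)&(f[...,1]>.11)&(f[...,1]<.21)]
if len(s): print('bar',len(s),s.min(0),s.max(0),cv2.minAreaRect((s[:,:2]*1000).astype(np.float32)))
go(F(-.077,.16,.17),98.78)
```

```text
Traceback (most recent call last):
ValueError: all the input arrays must have same number of dimensions, but the array at index 0 has 3 dimension(s) and the array at index 1 has 2 dimension(s)
```

```bash
cat > bar.py <<'E'
from h import *
def bar(nm,lo=.12,hi=.15,src=None):
    im,d,K,T=snap(nm,src) if src else None
    P=cloud(K,T,d);f=(P[...,:2]-O)@Rf
    s=np.dstack([f,P[...,2]])[(d>.05)&(P[...,2]>lo)&(P[...,2]<hi)&(f[...,0]<-.055)&(f[...,0]>-.11)&(f[...,1]>.11)&(f[...,1]<.21)]
    if len(s)>5: print('bar',len(s),np.percentile(s,[1,99],axis=0).round(4),cv2.minAreaRect((s[:,:2]*1000).astype(np.float32)))
E
python3 - <<'E'
from bar import *
bar('wrist',src='w10')
go(F(-.077,.16,.17),98.78)
E
```

```text
bar 2131 [[-0.0863  0.1302  0.1255]
 [-0.0563  0.1854  0.142 ]] ((-70.9136734008789, 158.56468200683594), (31.635601043701172, 57.06096649169922), 0.47083958983421326)
t 19.12 turn [ 0.0093 -0.0064  0.0024] shift [-1.35 10.42  6.69]
```

jog_arm(
  deltas=[
    [0.005,-0.003,0,-0.3,2,0,0],
    [0.004,-0.003,0.002,-0.4,3,0,0],
    [0,0,0,-0.4,3,0,0],
    [0,0,0,-0.2,1.6,0,0],
    [0,0,0,0,0.7,0.5,0],
    [0,0,0,0,0,1.5,0],
    [0,0,0,0,0,2,0],
    [0,0,0,0,0,1.7,0],
    [0,0,0,0,0,0.8,0],
    [0,0,0,0,0,0,0],
    [0,0,0,0,0,0,0],
  ],
)

```text
t: 20.03
tool_pos: [0.4179, 0.2337, 0.1719]
tool_rot: [0.236, -3.131, -0.0]
contact_force: [-0.0, 0.6, 0.5]
opening: 0.0002
```

Run:
```python
from h import *
go(F(-.078,.159,.0975),98.78)
```

```text
t 20.03 turn [ 0.0003 -0.0012 -0.0027] shift [0.1  0.21 7.44]
```

jog_arm(
  deltas=[
    [0,0,-0.002,0.1,0.2,0.5,0],
    [0,0,0,0,0,0.5,0],
    [0,0,0,0,0,0.3,0],
    [0,0,0,0,0,0.3,0],
    [0,0,0,0,0,0,0],
    [0,0,0,0,0,0,0],
  ],
)

```text
t: 20.53
tool_pos: [0.4159, 0.2365, 0.1572]
tool_rot: [0.242, -3.129, -0.001]
contact_force: [-5.9, -2.2, 8.6]
opening: 0.0002
```

jog_arm(
  deltas=[
    [0,0,0,0,0,0.6,0],
    [0,0,0,0,0,0.7,0],
    [0,0,0,0,0,0.7,0],
    [0,0,0,0,0,0.7,0],
    [0,0,0,0,0,0.7,0],
    [0,0,0,0,0,0.7,0],
    [0,0,0,0,0,0.7,0],
    [0,0,0,0,0,0.5,0],
    [0,0,0,0,0,0.3,0],
    [0,0,0,0,0,0,0],
    [0,0,0,0,0,0,0],
  ],
)

```text
t: 21.45
tool_pos: [0.4179, 0.237, 0.1018]
tool_rot: [-0.242, 3.13, 0.002]
contact_force: [-0.5, -0.3, 6.0]
opening: -0.0001
```

jog_arm(
  deltas=[
    [0,0,0,0,0,0.2,0],
    [0,0,0,0,0,0.2,0],
    [0,0,0,0,0,0,0],
    [0,0,0,0,0,0,0],
    [0,0,0,0,0,0,0],
    [0,0,0,0,0,0,0],
  ],
)

```text
t: 21.95
tool_pos: [0.4185, 0.2371, 0.0985]
tool_rot: [-0.242, 3.128, 0.002]
contact_force: [-0.5, -0.7, 7.0]
opening: -0.0003
```

jog_arm(
  deltas=[
    [0,0,0,0,0,0.1,0],
    [0,0,0,0,0,0,0],
    [0,0,0,0,0,0,0],
    [0,0,0,0,0,0,0],
    [0,0,0,0,0,0,0],
    [0,0,0,0,0,0,0],
    [0,0,0,0,0,0,0],
    [0,0,0,0,0,0,0],
    [0,0,0,0,0,0,0],
    [0,0,0,0,0,0,0],
    [0,0,0,0,0,0,0],
    [0,0,0,0,0,0,0],
  ],
)

```text
t: 22.95
tool_pos: [0.4186, 0.2372, 0.0977]
tool_rot: [-0.242, 3.128, 0.003]
contact_force: [-0.8, -0.1, 8.2]
opening: -0.0007
```

Run:
```python
from h import *
im,d,K,T=snap('wrist','w11');a=im
for n in('top','scene'):
    im,d,K,T=snap(n,n+'9')
    hsv=cv2.cvtColor(im,cv2.COLOR_RGB2HSV);m=((hsv[...,0]<14)&(hsv[...,1]>130)&(hsv[...,2]>120)).astype(np.uint8)
    k,l,st,c=cv2.connectedComponentsWithStats(m)
    for i in range(1,k):
        if st[i,4]>8:
            q=(ray(K,T,*c[i],.048)[:2]-O)@Rf
            if abs(q[0])<.25 and abs(q[1])<.25: print(n,c[i].round(),st[i,4],'feeder',q.round(3))
b=cv2.imread('pics/scene9.png')[180:310,260:450];b=cv2.resize(b,(585,400))
cv2.imwrite('pics/fin.png',cv2.resize(np.hstack([a[...,::-1],b]),None,fx=.65,fy=.65))
o=ctrl.get_obs();print(o['t'],o['tool_pos'],o['contact_force'])
```

```text
scene [339. 233.] 63 feeder [ 0.016 -0.053]
scene [356. 239.] 60 feeder [ 0.014 -0.   ]
scene [375. 246.] 62 feeder [0.016 0.057]
23.1 [0.41866135 0.23715093 0.09774525] [-0.59585832 -0.86424262  8.03555392]
```

View pics/fin.png

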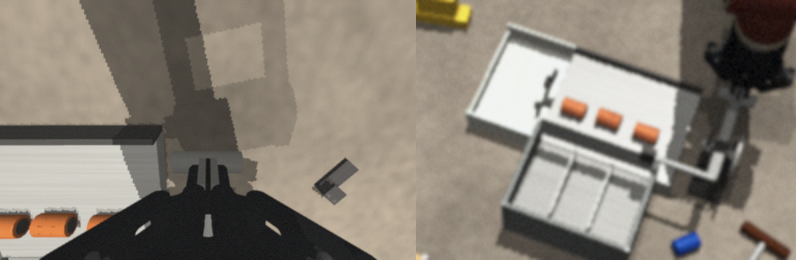

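The shells are out on the plate at scene x ≈ +15 mm. I press 1 mm deeper for margin, wait, and check that they are at rest.

jog_arm(
  deltas=[
    [0,0,0,0,0,0.1,0],
    [0,0,0,0,0,0,0],
    [0,0,0,0,0,0,0],
    [0,0,0,0,0,0,0],
    [0,0,0,0,0,0,0],
    [0,0,0,0,0,0,0],
    [0,0,0,0,0,0,0],
    [0,0,0,0,0,0,0],
    [0,0,0,0,0,0,0],
    [0,0,0,0,0,0,0],
    [0,0,0,0,0,0,0],
    [0,0,0,0,0,0,0],
  ],
)

```text
t: 24.1
tool_pos: [0.4188, 0.2372, 0.0969]
tool_rot: [-0.242, 3.127, 0.003]
contact_force: [0.2, -0.3, 7.7]
opening: 0.0001
```

```bash
cat > sh.py <<'E'
from h import *
im,d,K,T=snap('scene','s_'+str(round(float(ctrl.get_obs()['t'])*100)))
hsv=cv2.cvtColor(im,cv2.COLOR_RGB2HSV);m=((hsv[...,0]<14)&(hsv[...,1]>130)&(hsv[...,2]>120)).astype(np.uint8)
k,l,st,c=cv2.connectedComponentsWithStats(m)
for i in range(1,k):
    q=(ray(K,T,*c[i],.048)[:2]-O)@Rf
    if st[i,4]>8 and abs(q[0])<.25 and abs(q[1])<.25: print(c[i].round(1),st[i,4],'feeder',q.round(4))
# lever bar height from the scene depth
P=cloud(K,T,d);f=(P[...,:2]-O)@Rf
for nm in(1,):
    s=P[(d>0)&(f[...,0]>-.10)&(f[...,0]<-.055)&(((f[...,1]>.176)&(f[...,1]<.186))|((f[...,1]>.132)&(f[...,1]<.142)))&(P[...,2]>.03)&(P[...,2]<.13)]
    print('bar ends z max',len(s),np.percentile(s[:,2],[50,90,98]) if len(s) else '')
o=ctrl.get_obs();print(o['t'],o['tool_pos'],o['contact_force'])
E
python3 sh.py
```

```text
[338.7 233.4] 61 feeder [ 0.0158 -0.053 ]
[356.  238.8] 60 feeder [ 0.0138 -0.0005]
[374.7 246. ] 61 feeder [0.0158 0.0571]
bar ends z max 55 [0.07389848 0.12732995 0.12985266]
24.15 [0.41883495 0.23719248 0.09694182] [-0.15465313 -1.01243519  9.10512846]
```

jog_arm(
  deltas=[
    [0,0,0,0,0,0,0],
    [0,0,0,0,0,0,0],
    [0,0,0,0,0,0,0],
    [0,0,0,0,0,0,0],
    [0,0,0,0,0,0,0],
    [0,0,0,0,0,0,0],
    [0,0,0,0,0,0,0],
    [0,0,0,0,0,0,0],
    [0,0,0,0,0,0,0],
    [0,0,0,0,0,0,0],
    [0,0,0,0,0,0,0],
    [0,0,0,0,0,0,0],
  ],
)

```text
t: 25.15
tool_pos: [0.4188, 0.2372, 0.0969]
tool_rot: [-0.242, 3.127, 0.003]
contact_force: [0.4, -0.4, 8.3]
opening: 0.0002
```

```bash
python3 sh.py
```

```text
[338.7 233.4] 63 feeder [ 0.0158 -0.053 ]
[356. 239.] 64 feeder [ 0.0143 -0.0001]
[374.7 245.8] 63 feeder [0.0154 0.0567]
bar ends z max 56 [0.07375486 0.12704271 0.12946706]
25.2 [0.41882451 0.23718643 0.09692202] [ 0.15127357 -1.97471338  8.52875606]
```

```bash
python3 -c "
from station import ctrl
print(ctrl.finish_job())"
```

```text
the job is handed in; nothing more can be done
None
```

The job is handed in, and every check I made before that was met; the controller gives no verdict, so I can't confirm the judged result. It took about 25 s of the 67 s allowed.

- **Chips:** I swept all four off the plate with the walnut block in one push. A close look with the block still in the grip showed three lying on their side and one flat, all on the pan floor. The final picture shows them still in the pan.
- **Scraper block:** It went back to its old place on the counter. After letting go, its outline and 68 mm top height showed it standing upright.
- **Lever:** It is held with closed fingertips at about q = 0.61–0.62 with about 8 N. The angle comes from the fingertip height, and a rough depth reading of the bar agrees.
- **Shells:** All three rolled out onto the plate, at feeder x ≈ 15 mm and y ≈ -53, 0 and 57 mm. They had not moved between two pictures 1 s apart.

No check failed or disagreed. I did not measure the claw, key, washer and jar again at the end, but no move went near them.

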